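Seat the round-bottom flasks in their heating mantles

ROBOT

A 6-joint arm with a two-finger parallel gripper is mounted at the origin on the work surface. World frame = base frame: x ahead of the robot, y to its left, z up, the work surface at z = 0. Lengths are in mm, angles in rad, forces in N, time in s.
With the tool pointing down it reaches from about 400 to 925 mm from the base axis. Payload 12.5 kg.
Tool frame: the origin (TCP) lies at the very end of the fingers, on their centre line; the grasp point (between the pads) lies 19 mm behind it; z points along the fingers, y is the line along which they close (so a half turn about z gives the same grasp; the last joint's range is limited). The gripper opens to 95 mm and grips with 3 to 60 N. Pads are 20 mm wide; open, the fingers measure 119 mm over their backs; the gripper's body (75 mm by 180 mm) begins 59 mm behind the grasp point.
Start: joints at [1.034, 0.491, 1.559, -0, 1.092, -0.106], TCP at [260.986, 567.923, 188.361] pointing down, gripper open.
Joint ranges: [-3.1, 3.1], [-0.84, 2.19], [0.05, 2.79], [-1.13, 4.28], [0.06, 2.93], [-2.69, 2.69]. Speed limits (rad/s): [2.22, 2.22, 2.79, 3.14, 3.14, 3.14].

INTERFACE

Orientations are given as a unit quaternion [w, x, y, z].
In Python, from workcell import manip, snapshot, camera_params, order gives the robot as it stands.
- The arm moves only by the tool drive_tool, never from a script. Its argument "moves" is a list of rows, each an object of numbers: "gripper": the closure in counts, from 0 (fully open) to 255 (shut); "dx", "dy", "dz": the shift along the world's x, y, z in m; "ax", "ay", "az": the turn, a rotation vector about the world's x, y, z in degrees. In form: [{"gripper": .., "dx": .., "dy": .., "dz": .., "ax": .., "ay": .., "az": ..}, ...]. A call has 1 to 20 rows; each row shifts and turns the commanded pose from where the row before left it; what a row does not reach is not made up. A row lasts 1/10 s, in which the tool goes at most 50 mm and 8.59 degrees, less where a joint would pass 70% of its speed; a pose out of reach is approached as far as the arm can. A call is refused whole if a number of a shift passes 0.05 or a number of a turn 8.59, either way. A call with a gripper value outside its range is refused whole. The fingers move at their own pace and stop on an object; "force" is the grip in N (left out, the last holds). Time passes only in rows, so rows that do not move let the fingers close. It gives the time, the measured TCP pose, the force, the opening and the grip force at its end, in the units of the state.
- manip.state(): the state, without advancing time (a new reading comes with each control period).
- snapshot(name): name is "side" or "top"; returns (picture, depth): 384x512x3 uint8, red, green, blue; 384x512 float32, mm along the optical axis (not along the pixel's ray), 0 where there is no reading.
- camera_params(name): a dict with "camera_matrix" (3x3 intrinsics, pixels), "cam_to_world" (4x4, takes a point from camera to world coordinates). Camera axes: x right, y up, looking along -z (the intrinsics and any distortion apply to the point x, -y, -z); pixel columns grow to the right and rows downward; lengths in mm; the calibration is good to about 2 mm. A picture is of the moment at which its call begins. camera_params takes no time and is no camera call.
- order.hand_in(): hands the job in; it is judged then, once.
The state is a dict: "t": time; "qpos": joint angles; "dq": joint speeds; "joint_torque": joint torques, N m; "ee_pos": TCP position; "ee_rot": TCP orientation; "wrist_force": force on the tool from outside, world axes, zero at the start; "wrist_torque": the same for the moment, N m; "width": finger opening in mm; "gripper_force": force on a finger pad.
Only numpy, scipy, OpenCV 4.12 (cv2) and the standard library are available. Lean on these libraries where they do the work, as an engineer would, in place of code of your own. Each camera call takes 0.05 s, during which the arm holds its last target. There are 200 camera calls.

TASK

Get the three heating mantles ready for the next reactions: take each round-bottom flask off its cork ring and set it in the mantle whose well is its size (small in small, medium in medium, large in large), seated fully down in the well with its neck upright. They are glass, so lower them in, never let one drop, and leave the reagent bottle, the steel autoclave and the white liner where they stand.

Things in the scene. Friction and masses are not known exactly. Their poses are not given: they have to be found in the camera images.
- flask_small: small clear-glass round-bottom flask, yellow tape round its neck, 45 g +-25%; bulb 51 mm across. Origin: bulb centre; z along the straight open neck, 24 mm across (rim 27), which runs from 23 to 74 mm above the origin: pinch it about 48 mm above. Starts upright on a fixed cork ring 72 mm across, 25 mm tall, its origin 43 mm above the bench.
- flask_medium: medium clear-glass round-bottom flask, blue tape round its neck, 75 g +-25%; bulb 64 mm across. Origin: bulb centre; z along the straight open neck, 28 mm across (rim 31), which runs from 29 to 84 mm above the origin: pinch it about 55 mm above. Starts upright on a fixed cork ring 88 mm across, 28 mm tall, its origin 50 mm above the bench.
- flask_large: large clear-glass round-bottom flask, red tape round its neck, 140 g +-25%; bulb 85 mm across. Origin: bulb centre; z along the straight open neck, 34 mm across (rim 37), which runs from 39 to 99 mm above the origin: pinch it about 64 mm above. Starts upright on a fixed cork ring 112 mm across, 32 mm tall, its origin 61 mm above the bench.
- mantle_small: small heating mantle, fixed to the bench: slate-blue round housing 100 mm across, 66 mm tall, grey knob panel standing out 21 mm on its -x side; in its top a beige funnel-shaped well, 61 mm across the mouth, walls at 45 degrees. Origin: centre of the underside, on the bench, z up through the well's centre. The small flask seated in it has its bulb centre 72 mm above this origin.
- mantle_medium: medium heating mantle, fixed to the bench: slate-blue round housing 118 mm across, 76 mm tall, grey knob panel standing out 21 mm on its -x side; in its top a beige funnel-shaped well, 76 mm across the mouth, walls at 45 degrees. Origin: centre of the underside, on the bench, z up through the well's centre. The medium flask seated in it has its bulb centre 83 mm above this origin.
- mantle_large: large heating mantle, fixed to the bench: slate-blue round housing 144 mm across, 90 mm tall, grey knob panel standing out 21 mm on its -x side; in its top a beige funnel-shaped well, 101 mm across the mouth, walls at 45 degrees. Origin: centre of the underside, on the bench, z up through the well's centre. The large flask seated in it has its bulb centre 99 mm above this origin.
- bottle: white plastic reagent bottle with a red cap, 61 mm in diameter, 115 mm tall, loose; origin at the centre of its underside; leave it where it stands
- autoclave: closed steel autoclave, a cylinder 66 mm in diameter, 106 mm tall, loose, 1.1 kg; origin at the centre of its underside; leave it where it stands
- liner: white PTFE liner with its cap, a cylinder 46 mm in diameter, 70 mm tall, loose; origin at the centre of its underside; leave it where it stands
Mind the look-alikes: they are no part of the job. What is shaped like the mantle_medium but purple is not meant. What is shaped like the flask_medium but orange or turquoise is not meant.

How it is judged (in metres and radians):
At the end, for the whole second after the job is handed in: Each flask rests in the mantle of its own size: its bulb's centre within 8 mm of the mantle's axis and within 6 mm of its seated height, neck within 0.2 rad of upright, at rest (horizontal distance between flask_small and mantle_small below 0.008 m and z of flask_small in the frame of mantle_small between 0.066 and 0.078 m and angle between each of flask_small, flask_medium, flask_large's own z axis and vertical below 0.2 rad and linear speed of each of flask_small, flask_medium, flask_large below 0.02 m/s and angular speed of each of flask_small, flask_medium, flask_large below 0.2 rad/s and horizontal distance between flask_medium and mantle_medium below 0.008 m and z of flask_medium in the frame of mantle_medium between 0.077 and 0.089 m and horizontal distance between flask_large and mantle_large below 0.008 m and z of flask_large in the frame of mantle_large between 0.093 and 0.105 m); the robot touches nothing.
It fails at once if a flask is dropped or knocked loose: it moves faster than 0.6 m/s while the fingers do not hold it (a fall of about 2 cm) ((contact force between the fingers and flask_small below 0.05 N and linear speed of flask_small above 0.6 m/s) or (contact force between the fingers and flask_medium below 0.05 N and linear speed of flask_medium above 0.6 m/s) or (contact force between the fingers and flask_large below 0.05 N and linear speed of flask_large above 0.6 m/s)).
It fails at once if the bottle, the autoclave or the liner is shifted more than 30 mm or tipped (distance of any of bottle, autoclave, liner from where it was at the start of the episode above 0.03 m or angle between any of bottle, autoclave, liner's own z axis and vertical above 0.35 rad).
It also fails if it takes over 102 s, if anything falls off the work surface, if the arm or the gripper's body presses on something with over 40 N, if the wrist force passes 120 N, or if a joint passes its speed limit or range.

## Working session

There is one attempt and no reset: what is moved stays moved. The work goes in short steps, Python scripts to look and compute and a tool call to move; the robot and the scene stay as the last step left them, time stands still between calls to the robot, and variables do not carry over. Pictures are saved under pics/ and viewed, at most 14 in all, crops included, and the job is handed in when it is done.

Besides the shell and the picture viewer there is one more tool, called after "Emit:" as name(argument=value, ...) on one line, values as JSON. drive_tool: Moves the arm, as the interface text tells. Its arguments: {"type":"object","properties":{"moves":{"type":"array"},"force":{"type":"number"}},"required":["moves"]}

```bash
mkdir -p pics; python3 - <<'E'
from workcell import manip,snapshot,camera_params
import cv2,numpy as np
for n in("top","side"):
    p,d=snapshot(n);np.savez(f"pics/{n}0.npz",p=p,d=d)
    cv2.imwrite(f"pics/{n}0.png",cv2.resize(p[:,:,::-1],(800,600),interpolation=cv2.INTER_CUBIC))
    c=camera_params(n);print(n,np.round(c["camera_matrix"],1).tolist(),np.round(c["cam_to_world"],3).tolist(),[k for k in c])
print(manip.state())
E
```

```text
top [[371.0, 0.0, 258.2], [0.0, 371.0, 196.7], [0.0, 0.0, 1.0]] [[0.065, 0.975, -0.211, 392.583], [-0.998, 0.065, -0.009, -0.026], [0.004, 0.211, 0.977, 1128.0], [0.0, 0.0, 0.0, 1.0]] ['camera_matrix', 'cam_to_world']
side [[357.6, 0.0, 256.4], [0.0, 357.6, 190.1], [0.0, 0.0, 1.0]] [[0.87, 0.348, -0.349, 189.128], [-0.493, 0.592, -0.638, -778.741], [-0.015, 0.727, 0.686, 908.045], [0.0, 0.0, 0.0, 1.0]] ['camera_matrix', 'cam_to_world']
{'t': 0.1, 'qpos': array([ 1.03443383e+00,  4.91493153e-01,  1.55941199e+00, -2.04502198e-05,
        1.09169586e+00, -1.05625304e-01]), 'dq': array([-0.0005674 , -0.00039782, -0.0014567 , -0.00046647, -0.0008609 ,
       -0.00105872]), 'joint_torque': array([ 2.28876379e-03, -6.13634920e+01, -2.58601803e+01,  6.94117346e-02,
        4.70292522e-02,  2.23464536e-05]), 'ee_pos': array([260.8319528 , 567.6938141 , 187.81591789]), 'ee_rot': array([-1.50464141e-04,  2.13702889e-01,  9.76898572e-01, -4.81285338e-04]), 'wrist_force': array([0.88888129, 0.64371064, 0.52626035]), 'wrist_torque': array([-0.06566073,  0.03694707, -0.02566386]), 'gripper_force': 0.0, 'width': 94.76019636741529}
```

View pics/top0.png

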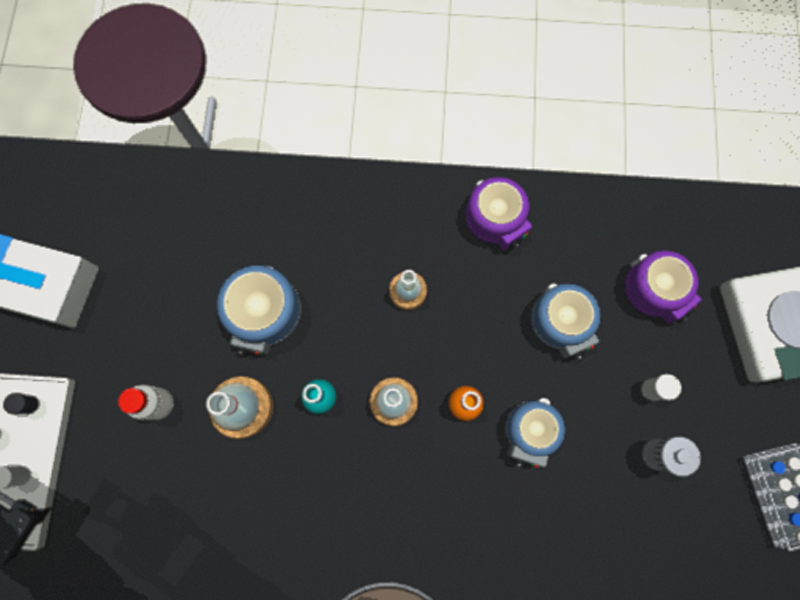

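View pics/side0.png

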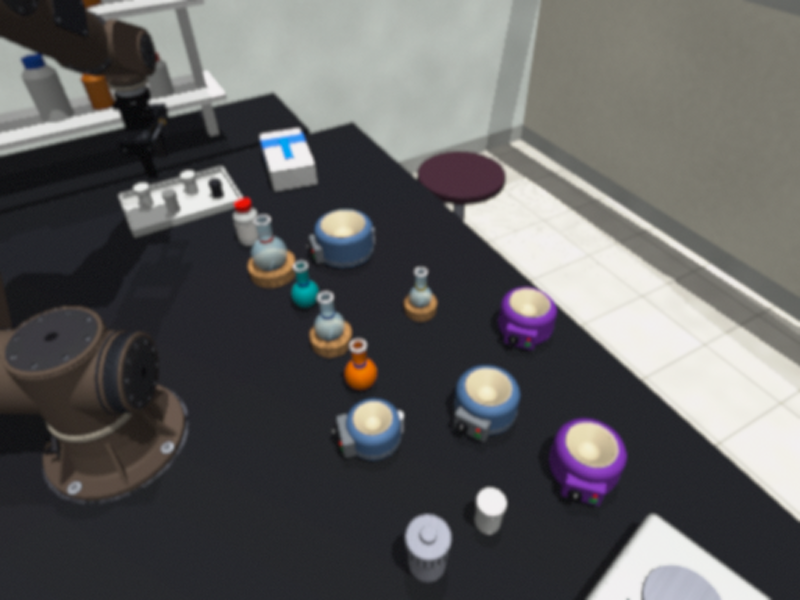

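Top view (800x600): the blue mantles are large (258,305), medium (567,315) and small (537,430). The purple mantles at (498,210) and (665,283) are look-alikes. The clear flasks on cork are large (240,405), medium (393,400) and small (408,288). Turquoise (318,395) and orange (467,402) are decoys with no cork ring. The side view agrees. Next I'll measure these and confirm them in one enlarged crop.

```bash
cat > h.py <<'E'
from workcell import manip,snapshot,camera_params
import cv2,numpy as np
def ray(n,uv,z):
    c=camera_params(n);K=np.array(c["camera_matrix"]);T=np.array(c["cam_to_world"])
    d=np.linalg.inv(K)@[uv[0],uv[1],1.];d=T[:3,:3]@[d[0],-d[1],-d[2]];o=T[:3,3]
    return o+d*(z-o[2])/d[2]
def proj(n,P):
    c=camera_params(n);K=np.array(c["camera_matrix"]);T=np.array(c["cam_to_world"])
    q=T[:3,:3].T@(np.array(P)-T[:3,3]);q=K@[q[0],-q[1],-q[2]];return q[:2]/q[2]
def cloud(n,d):
    c=camera_params(n);K=np.array(c["camera_matrix"]);T=np.array(c["cam_to_world"])
    v,u=np.mgrid[:d.shape[0],:d.shape[1]];x=(u-K[0,2])/K[0,0]*d;y=(v-K[1,2])/K[1,1]*d
    return np.stack([x,-y,-d],-1)@T[:3,:3].T+T[:3,3]
E
python3 - <<'E'
from h import *
S={}
for n in("top","side"):
    f=np.load(f"pics/{n}0.npz");p=f["p"];S[n]=(p,cloud(n,f["d"]))
    hsv=cv2.cvtColor(p,cv2.COLOR_RGB2HSV)
    m=cv2.inRange(hsv,(12,20,140),(32,110,255)) 
    cs=[c for c in cv2.findContours(m,cv2.RETR_EXTERNAL,2)[0] if 150<cv2.contourArea(c)<5000]
    for c in cs:
        e=cv2.fitEllipse(cv2.convexHull(c));print(n,"beige",np.round(e[0],1),np.round(e[1],1),*[np.round(ray(n,e[0],z)[:2]) for z in(66,76,90)])
    m=cv2.inRange(hsv,(8,90,80),(20,200,230))
    for c in cv2.findContours(m,cv2.RETR_EXTERNAL,2)[0]:
        if 100<cv2.contourArea(c)<5000:
            e=cv2.fitEllipse(cv2.convexHull(c));print(n,"cork",np.round(e[0],1),np.round(e[1],1),np.round(ray(n,e[0],14)[:2]))
# depth check at top view
P=S["top"][1]
for k,u,v,lo,hi in [("L",154,262,150,170),("M",251,255,125,142),("S",261,182,108,124),("bottle",88,257,105,125),("autoc",432,292,95,115),("liner",424,248,60,80),("turq",200,253,105,125),("orange",300,258,105,125)]:
    q=P[v-28:v+28,u-28:u+28].reshape(-1,3);q=q[(q[:,2]>lo)&(q[:,2]<hi)]
    if len(q):print(k,len(q),np.round((q.min(0)+q.max(0))/2),np.round(np.ptp(q,axis=0)))
cv2.imwrite("pics/crop0.png",cv2.resize(S["top"][0][160:310,130:400,::-1],None,fx=2.9,fy=2.9,interpolation=2))
E
```

```text
top beige [344.6 273.8] [23.8 25. ] [ 417. -246.] [ 417. -244.] [ 416. -240.]
top beige [364.7 199.8] [27.7 29.3] [ 633. -301.] [ 631. -299.] [ 628. -295.]
top beige [162.2 192.5] [36.2 38.5] [616. 292.] [614. 289.] [611. 285.]
top beige [428.1 177.9] [26.4 28.9] [ 712. -489.] [ 709. -484.] [ 705. -478.]
top beige [319.6 129.5] [25.6 27.4] [ 843. -163.] [ 839. -161.] [ 833. -159.]
top beige [ 98. 101.] [36.8 49.7] [891. 525.] [887. 520.] [880. 513.]
top beige [450.2  18.5] [ 67.8 138. ] [1259. -578.] [1251. -573.] [1240. -565.]
top beige [26.2 38.2] [ 76.5 116.4] [1093.  789.] [1086.  781.] [1077.  771.]
top cork [251.5 256.6] [31.  31.2] [450.  19.]
top cork [153.3 260.3] [39.1 41.2] [420. 308.]
top cork [260.7 185. ] [24.  24.7] [670.   5.]
side beige [378.2 284.4] [24.4 32.6] [ 717. -479.] [ 711. -482.] [ 702. -487.]
side beige [237.9 267.2] [19.9 23.9] [ 419. -243.] [ 416. -249.] [ 412. -258.]
side beige [312.1 247.4] [22.5 28.7] [ 638. -291.] [ 633. -296.] [ 625. -304.]
side beige [338.5 193.5] [15.8 23.6] [ 849. -151.] [ 841. -158.] [ 830. -169.]
side beige [218.9 142.7] [16.7 26.9] [625. 322.] [620. 309.] [612. 290.]
side cork [211.6 214.6] [26.4 27.4] [453.  25.]
side cork [268.8 194.6] [19.5 21.3] [671.  10.]
side cork [173.8 169.5] [27.  30.9] [424. 318.]
L 80 [422. 304. 158.] [34. 35. 14.]
M 47 [450.  17. 133.] [29. 30. 12.]
S 42 [668.   4. 115.] [25. 26. 11.]
bottle 221 [418. 468. 113.] [41. 44. 15.]
autoc 387 [ 384. -484.  104.] [64. 65. 17.]
liner 224 [ 505. -478.   68.] [43. 46. 16.]
turq 52 [451. 158. 113.] [27. 30. 16.]
orange 50 [ 455. -117.  114.] [27. 30. 13.]
```

View pics/crop0.png

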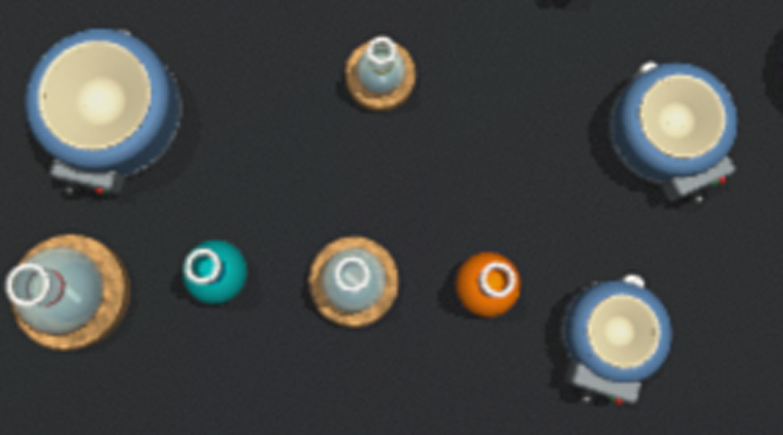

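The crop confirms it: three clear flasks on cork, taped, at crop pixels (30,285), (352,273) and (381,50). Turquoise (205,267) and orange (497,280) stand bare. The blue mantles are at (95,95), (683,117) and (622,330). World estimates in mm:

| Size | Flask (x, y) | Mantle (x, y) |
|---|---|---|
| Small | (668, 4.5) | (418, -245) |
| Medium | (450, 18) | (632, -297) |
| Large | (422, 305) | (611, 287) |

I'll start with the small flask.

Emit:
drive_tool(moves=[{"gripper":0,"dz":0.03},{"gripper":0,"dx":0.024,"dy":-0.036,"dz":0.01},{"gripper":0,"dx":0.026,"dy":-0.036},{"gripper":0,"dx":0.026,"dy":-0.036},{"gripper":0,"dx":0.026,"dy":-0.036},{"gripper":0,"dx":0.026,"dy":-0.036},{"gripper":0,"dx":0.026,"dy":-0.036},{"gripper":0,"dx":0.026,"dy":-0.036},{"gripper":0,"dx":0.026,"dy":-0.036},{"gripper":0,"dx":0.026,"dy":-0.036},{"gripper":0,"dx":0.026,"dy":-0.036},{"gripper":0,"dx":0.026,"dy":-0.036},{"gripper":0,"dx":0.026,"dy":-0.036},{"gripper":0,"dx":0.026,"dy":-0.036},{"gripper":0,"dx":0.026,"dy":-0.036},{"gripper":0,"dx":0.026,"dy":-0.036},{"gripper":0,"dx":0.019,"dy":-0.023},{"gripper":0},{"gripper":0},{"gripper":0}])

```text
validation failed for argument at $.mo...
```

Emit:
drive_tool(moves=[{"gripper":0,"dx":0.0,"dy":0.0,"dz":0.03,"ax":0.0,"ay":0.0,"az":0.0}])

```text
t: 0.2
ee_pos: [260.2, 566.4, 215.0]
ee_rot: [-0.001, 0.214, 0.977, -0.003]
wrist_force: [0.8, 0.5, 0.4]
width: 95.1
gripper_force: 0.0
```

Emit:
drive_tool(moves=[{"gripper":0,"dx":0.024,"dy":-0.036,"dz":0.01,"ax":0,"ay":0,"az":0},{"gripper":0,"dx":0.026,"dy":-0.036,"dz":0,"ax":0,"ay":0,"az":0},{"gripper":0,"dx":0.026,"dy":-0.036,"dz":0,"ax":0,"ay":0,"az":0},{"gripper":0,"dx":0.026,"dy":-0.036,"dz":0,"ax":0,"ay":0,"az":0},{"gripper":0,"dx":0.026,"dy":-0.036,"dz":0,"ax":0,"ay":0,"az":0},{"gripper":0,"dx":0.026,"dy":-0.036,"dz":0,"ax":0,"ay":0,"az":0},{"gripper":0,"dx":0.026,"dy":-0.036,"dz":0,"ax":0,"ay":0,"az":0},{"gripper":0,"dx":0.026,"dy":-0.036,"dz":0,"ax":0,"ay":0,"az":0},{"gripper":0,"dx":0.026,"dy":-0.036,"dz":0,"ax":0,"ay":0,"az":0},{"gripper":0,"dx":0.026,"dy":-0.036,"dz":0,"ax":0,"ay":0,"az":0},{"gripper":0,"dx":0.026,"dy":-0.036,"dz":0,"ax":0,"ay":0,"az":0},{"gripper":0,"dx":0.026,"dy":-0.036,"dz":0,"ax":0,"ay":0,"az":0},{"gripper":0,"dx":0.026,"dy":-0.036,"dz":0,"ax":0,"ay":0,"az":0},{"gripper":0,"dx":0.026,"dy":-0.036,"dz":0,"ax":0,"ay":0,"az":0},{"gripper":0,"dx":0.026,"dy":-0.036,"dz":0,"ax":0,"ay":0,"az":0},{"gripper":0,"dx":0.019,"dy":-0.023,"dz":0,"ax":0,"ay":0,"az":0},{"gripper":0,"dx":0,"dy":0,"dz":0,"ax":0,"ay":0,"az":0},{"gripper":0,"dx":0,"dy":0,"dz":0,"ax":0,"ay":0,"az":0}])

```text
t: 2.0
ee_pos: [667.7, 4.7, 227.6]
ee_rot: [-0.001, 0.214, 0.977, 0.0]
wrist_force: [0.1, 0.8, -0.7]
width: 94.9
gripper_force: 0.0
```

Emit:
drive_tool(moves=[{"gripper":0,"dx":0,"dy":0,"dz":-0.04,"ax":0,"ay":0,"az":0},{"gripper":0,"dx":0,"dy":0,"dz":-0.04,"ax":0,"ay":0,"az":0},{"gripper":0,"dx":0,"dy":0,"dz":-0.035,"ax":0,"ay":0,"az":0},{"gripper":60,"dx":0,"dy":0,"dz":-0.025,"ax":0,"ay":0,"az":0},{"gripper":130,"dx":0,"dy":0,"dz":-0.016,"ax":0,"ay":0,"az":0},{"gripper":160,"dx":0,"dy":0,"dz":0,"ax":0,"ay":0,"az":0},{"gripper":160,"dx":0,"dy":0,"dz":0,"ax":0,"ay":0,"az":0},{"gripper":160,"dx":0,"dy":0,"dz":0,"ax":0,"ay":0,"az":0}], force=10)

```text
t: 2.8
ee_pos: [668.4, 5.4, 73.8]
ee_rot: [0.001, 0.213, 0.977, 0.0]
wrist_force: [-0.0, 0.3, 0.6]
width: 60.2
gripper_force: 0.0
```

```bash
python3 - <<'E'
from h import *
p,d=snapshot("side");q=proj("side",[668,4,110]);u,v=q.astype(int)
cv2.imwrite("pics/s1.png",cv2.resize(p[max(v-60,0):v+60,u-70:u+70,::-1],None,fx=5,fy=5,interpolation=2));print(manip.state()["width"],u,v)
E
```

```text
56.5807154817769 269 175
```

View pics/s1.png

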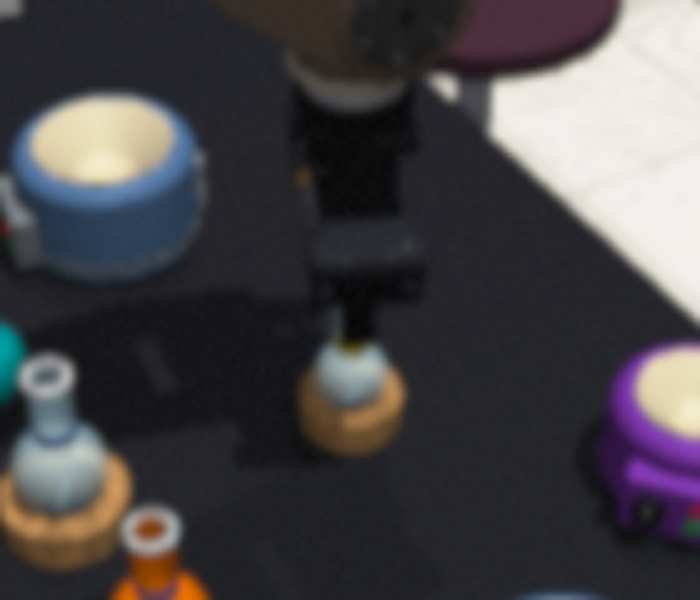

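The near finger sits in front of the neck, with the yellow tape visible at (352,348). The fingers straddle it and the flask is still upright. I'll close.

Emit:
drive_tool(moves=[{"gripper":190,"dx":0,"dy":0,"dz":0,"ax":0,"ay":0,"az":0},{"gripper":200,"dx":0,"dy":0,"dz":0,"ax":0,"ay":0,"az":0},{"gripper":210,"dx":0,"dy":0,"dz":0,"ax":0,"ay":0,"az":0},{"gripper":220,"dx":0,"dy":0,"dz":0,"ax":0,"ay":0,"az":0},{"gripper":255,"dx":0,"dy":0,"dz":0,"ax":0,"ay":0,"az":0},{"gripper":255,"dx":0,"dy":0,"dz":0,"ax":0,"ay":0,"az":0},{"gripper":255,"dx":0,"dy":0,"dz":0,"ax":0,"ay":0,"az":0},{"gripper":255,"dx":0,"dy":0,"dz":0,"ax":0,"ay":0,"az":0},{"gripper":255,"dx":0,"dy":0,"dz":0,"ax":0,"ay":0,"az":0},{"gripper":255,"dx":0,"dy":0,"dz":0,"ax":0,"ay":0,"az":0}], force=10)

```text
t: 3.85
ee_pos: [668.0, 4.9, 72.4]
ee_rot: [0.0, 0.214, 0.977, 0.0]
wrist_force: [-0.0, 1.6, 0.5]
width: 23.7
gripper_force: 10.0
```

Emit:
drive_tool(moves=[{"gripper":255,"dx":0,"dy":0,"dz":0.01,"ax":0,"ay":0,"az":0},{"gripper":255,"dx":0,"dy":0,"dz":0.02,"ax":0,"ay":0,"az":0},{"gripper":255,"dx":0,"dy":0,"dz":0.03,"ax":0,"ay":0,"az":0},{"gripper":255,"dx":0,"dy":0,"dz":0.03,"ax":0,"ay":0,"az":0},{"gripper":255,"dx":-0.005,"dy":-0.005,"dz":0.02,"ax":0,"ay":0,"az":0},{"gripper":255,"dx":-0.015,"dy":-0.015,"dz":0,"ax":0,"ay":0,"az":0},{"gripper":255,"dx":-0.02,"dy":-0.02,"dz":0,"ax":0,"ay":0,"az":0},{"gripper":255,"dx":-0.02,"dy":-0.02,"dz":0,"ax":0,"ay":0,"az":0},{"gripper":255,"dx":-0.02,"dy":-0.02,"dz":0,"ax":0,"ay":0,"az":0},{"gripper":255,"dx":-0.02,"dy":-0.02,"dz":0,"ax":0,"ay":0,"az":0},{"gripper":255,"dx":-0.02,"dy":-0.02,"dz":0,"ax":0,"ay":0,"az":0},{"gripper":255,"dx":-0.02,"dy":-0.02,"dz":0,"ax":0,"ay":0,"az":0},{"gripper":255,"dx":-0.02,"dy":-0.02,"dz":0,"ax":0,"ay":0,"az":0},{"gripper":255,"dx":-0.02,"dy":-0.02,"dz":0,"ax":0,"ay":0,"az":0},{"gripper":255,"dx":-0.02,"dy":-0.02,"dz":0,"ax":0,"ay":0,"az":0},{"gripper":255,"dx":-0.02,"dy":-0.02,"dz":0,"ax":0,"ay":0,"az":0},{"gripper":255,"dx":-0.02,"dy":-0.02,"dz":0,"ax":0,"ay":0,"az":0},{"gripper":255,"dx":-0.01,"dy":-0.01,"dz":0,"ax":0,"ay":0,"az":0},{"gripper":255,"dx":0,"dy":0,"dz":0,"ax":0,"ay":0,"az":0},{"gripper":255,"dx":0,"dy":0,"dz":0,"ax":0,"ay":0,"az":0}])

```text
t: 5.85
ee_pos: [418.4, -244.9, 182.7]
ee_rot: [0.0, 0.214, 0.977, 0.0]
wrist_force: [0.1, 0.8, -0.3]
width: 24.2
gripper_force: 10.0
```

```bash
python3 - <<'E'
from h import *
p,d=snapshot("side");u,v=proj("side",[418,-245,120]).astype(int)
cv2.imwrite("pics/s2.png",cv2.resize(p[max(v-60,0):v+60,u-70:u+70,::-1],None,fx=5,fy=5,interpolation=2));s=manip.state();print(s["width"],s["ee_pos"],u,v)
E
```

```text
23.84134820238499 [ 418.55046474 -244.65705454  182.55825539] 237 256
```

View pics/s2.png

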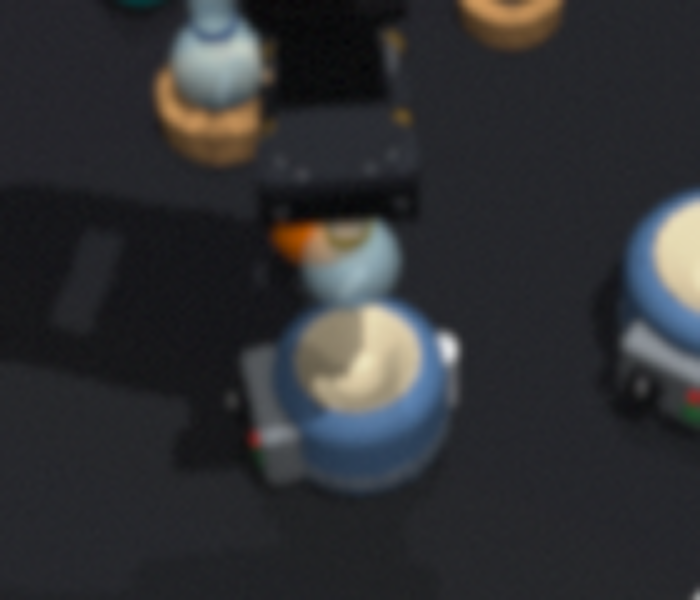

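The flask hangs upright with its bulb at (350,258), over the well mouth at (358,355), and its cork ring is empty. I'll lower it slowly.

Emit:
drive_tool(moves=[{"gripper":255,"dx":0,"dy":0,"dz":-0.015,"ax":0,"ay":0,"az":0},{"gripper":255,"dx":0,"dy":0,"dz":-0.02,"ax":0,"ay":0,"az":0},{"gripper":255,"dx":0,"dy":0,"dz":-0.02,"ax":0,"ay":0,"az":0},{"gripper":255,"dx":0,"dy":0,"dz":-0.012,"ax":0,"ay":0,"az":0},{"gripper":255,"dx":0,"dy":0,"dz":-0.006,"ax":0,"ay":0,"az":0},{"gripper":255,"dx":0,"dy":0,"dz":-0.004,"ax":0,"ay":0,"az":0},{"gripper":255,"dx":0,"dy":0,"dz":-0.002,"ax":0,"ay":0,"az":0},{"gripper":255,"dx":0,"dy":0,"dz":0,"ax":0,"ay":0,"az":0},{"gripper":255,"dx":0,"dy":0,"dz":0,"ax":0,"ay":0,"az":0}])

```text
t: 6.8
ee_pos: [418.2, -245.2, 103.8]
ee_rot: [0.0, 0.214, 0.977, -0.0]
wrist_force: [0.4, 0.5, 0.4]
width: 23.7
gripper_force: 10.0
```

Emit:
drive_tool(moves=[{"gripper":255,"dx":0,"dy":0,"dz":-0.001,"ax":0,"ay":0,"az":0},{"gripper":255,"dx":0,"dy":0,"dz":-0.001,"ax":0,"ay":0,"az":0},{"gripper":255,"dx":0,"dy":0,"dz":0,"ax":0,"ay":0,"az":0},{"gripper":255,"dx":0,"dy":0,"dz":0,"ax":0,"ay":0,"az":0}])

```text
t: 7.2
ee_pos: [418.1, -245.3, 101.8]
ee_rot: [0.0, 0.214, 0.977, -0.0]
wrist_force: [-1.0, -0.3, 4.7]
width: 23.9
gripper_force: 10.0
```

Light contact: 4.7 N up and almost no side force. I'll release, rise and go to the medium flask at (450,18).

Emit:
drive_tool(moves=[{"gripper":255,"dx":0,"dy":0,"dz":0,"ax":0,"ay":0,"az":0},{"gripper":185,"dx":0,"dy":0,"dz":0,"ax":0,"ay":0,"az":0},{"gripper":175,"dx":0,"dy":0,"dz":0,"ax":0,"ay":0,"az":0},{"gripper":140,"dx":0,"dy":0,"dz":0,"ax":0,"ay":0,"az":0},{"gripper":80,"dx":0,"dy":0,"dz":0,"ax":0,"ay":0,"az":0},{"gripper":40,"dx":0,"dy":0,"dz":0,"ax":0,"ay":0,"az":0},{"gripper":40,"dx":0,"dy":0,"dz":0,"ax":0,"ay":0,"az":0},{"gripper":40,"dx":0,"dy":0,"dz":0,"ax":0,"ay":0,"az":0}], force=3)

```text
t: 8.0
ee_pos: [418.0, -245.1, 101.4]
ee_rot: [0.0, 0.214, 0.977, 0.0]
wrist_force: [0.4, -0.7, 0.2]
width: 64.4
gripper_force: 0.0
```

Emit:
drive_tool(moves=[{"gripper":0,"dx":0,"dy":0,"dz":0.01,"ax":0,"ay":0,"az":0},{"gripper":0,"dx":0,"dy":0,"dz":0.03,"ax":0,"ay":0,"az":0},{"gripper":0,"dx":0,"dy":0,"dz":0.035,"ax":0,"ay":0,"az":0},{"gripper":0,"dx":0,"dy":0,"dz":0.035,"ax":0,"ay":0,"az":0},{"gripper":0,"dx":0.004,"dy":0.03,"dz":0,"ax":0,"ay":0,"az":0},{"gripper":0,"dx":0.004,"dy":0.04,"dz":0,"ax":0,"ay":0,"az":0},{"gripper":0,"dx":0.006,"dy":0.045,"dz":0,"ax":0,"ay":0,"az":0},{"gripper":0,"dx":0.006,"dy":0.045,"dz":0,"ax":0,"ay":0,"az":0},{"gripper":0,"dx":0.006,"dy":0.045,"dz":0,"ax":0,"ay":0,"az":0},{"gripper":0,"dx":0.004,"dy":0.04,"dz":0,"ax":0,"ay":0,"az":0},{"gripper":0,"dx":0.002,"dy":0.018,"dz":0,"ax":0,"ay":0,"az":0},{"gripper":0,"dx":0,"dy":0,"dz":0,"ax":0,"ay":0,"az":0},{"gripper":0,"dx":0,"dy":0,"dz":0,"ax":0,"ay":0,"az":0}])

```text
t: 9.3
ee_pos: [450.0, 17.8, 211.8]
ee_rot: [0.0, 0.213, 0.977, -0.0]
wrist_force: [0.4, 0.6, -0.8]
width: 95.1
gripper_force: 0.0
```

```bash
python3 - <<'E'
from h import *
p,d=snapshot("side");u,v=proj("side",[430,-180,100]).astype(int)
cv2.imwrite("pics/s3.png",cv2.resize(p[max(v-70,0):v+50,u-80:u+60,::-1],None,fx=5,fy=5,interpolation=2));print(u,v)
p,d=snapshot("top");P=cloud("top",d)
u,v=proj("top",[418,-245,140]).astype(int);q=P[v-15:v+15,u-15:u+15].reshape(-1,3);q=q[(q[:,2]>134)&(q[:,2]<155)]
print(len(q),(q.min(0)+q.max(0))/2,np.ptp(q,axis=0),q[:,2].max() if len(q) else 0)
E
```

```text
230 242
55 [ 417.06112308 -246.54215014  142.57981025] [23.42481905 26.16887101 15.63858329] 150.39910189902605
```

View pics/s3.png

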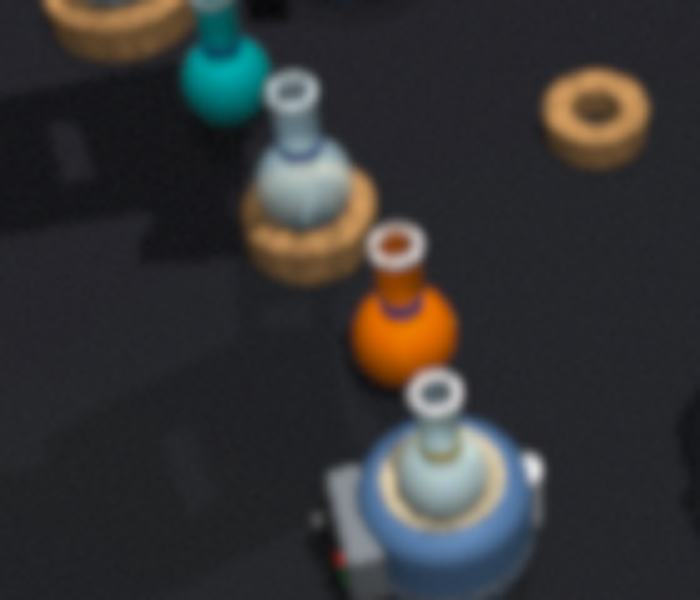

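The small flask sits upright in its well, with its rim at crop (437,392) and (417,-246.5) in the world. The medium flask with blue tape is at (300,160), ready to grasp.

Emit:
drive_tool(moves=[{"gripper":0,"dx":0,"dy":0,"dz":-0.03,"ax":0,"ay":0,"az":0},{"gripper":0,"dx":0,"dy":0,"dz":-0.035,"ax":0,"ay":0,"az":0},{"gripper":60,"dx":0,"dy":0,"dz":-0.035,"ax":0,"ay":0,"az":0},{"gripper":100,"dx":0,"dy":0,"dz":-0.02,"ax":0,"ay":0,"az":0},{"gripper":130,"dx":0,"dy":0,"dz":-0.006,"ax":0,"ay":0,"az":0},{"gripper":150,"dx":0,"dy":0,"dz":0,"ax":0,"ay":0,"az":0},{"gripper":160,"dx":0,"dy":0,"dz":0,"ax":0,"ay":0,"az":0},{"gripper":170,"dx":0,"dy":0,"dz":0,"ax":0,"ay":0,"az":0},{"gripper":180,"dx":0,"dy":0,"dz":0,"ax":0,"ay":0,"az":0},{"gripper":190,"dx":0,"dy":0,"dz":0,"ax":0,"ay":0,"az":0},{"gripper":210,"dx":0,"dy":0,"dz":0,"ax":0,"ay":0,"az":0},{"gripper":255,"dx":0,"dy":0,"dz":0,"ax":0,"ay":0,"az":0},{"gripper":255,"dx":0,"dy":0,"dz":0,"ax":0,"ay":0,"az":0},{"gripper":255,"dx":0,"dy":0,"dz":0,"ax":0,"ay":0,"az":0},{"gripper":255,"dx":0,"dy":0,"dz":0,"ax":0,"ay":0,"az":0},{"gripper":255,"dx":0,"dy":0,"dz":0,"ax":0,"ay":0,"az":0},{"gripper":255,"dx":0,"dy":0,"dz":0,"ax":0,"ay":0,"az":0}], force=12)

```text
t: 11.1
ee_pos: [450.1, 18.0, 85.4]
ee_rot: [0.0, 0.214, 0.977, 0.0]
wrist_force: [0.5, 1.6, 4.3]
width: 27.9
gripper_force: 12.0
```

Emit:
drive_tool(moves=[{"gripper":255,"dx":0,"dy":0,"dz":0.01,"ax":0,"ay":0,"az":0},{"gripper":255,"dx":0,"dy":0,"dz":0.025,"ax":0,"ay":0,"az":0},{"gripper":255,"dx":0,"dy":0,"dz":0.035,"ax":0,"ay":0,"az":0},{"gripper":255,"dx":0,"dy":0,"dz":0.035,"ax":0,"ay":0,"az":0},{"gripper":255,"dx":0.004,"dy":-0.005,"dz":0.02,"ax":0,"ay":0,"az":0},{"gripper":255,"dx":0.008,"dy":-0.015,"dz":0,"ax":0,"ay":0,"az":0},{"gripper":255,"dx":0.015,"dy":-0.025,"dz":0,"ax":0,"ay":0,"az":0},{"gripper":255,"dx":0.015,"dy":-0.027,"dz":0,"ax":0,"ay":0,"az":0},{"gripper":255,"dx":0.015,"dy":-0.027,"dz":0,"ax":0,"ay":0,"az":0},{"gripper":255,"dx":0.015,"dy":-0.027,"dz":0,"ax":0,"ay":0,"az":0},{"gripper":255,"dx":0.015,"dy":-0.027,"dz":0,"ax":0,"ay":0,"az":0},{"gripper":255,"dx":0.015,"dy":-0.027,"dz":0,"ax":0,"ay":0,"az":0},{"gripper":255,"dx":0.015,"dy":-0.027,"dz":0,"ax":0,"ay":0,"az":0},{"gripper":255,"dx":0.015,"dy":-0.027,"dz":0,"ax":0,"ay":0,"az":0},{"gripper":255,"dx":0.015,"dy":-0.027,"dz":0,"ax":0,"ay":0,"az":0},{"gripper":255,"dx":0.015,"dy":-0.025,"dz":0,"ax":0,"ay":0,"az":0},{"gripper":255,"dx":0.013,"dy":-0.02,"dz":0,"ax":0,"ay":0,"az":0},{"gripper":255,"dx":0.007,"dy":-0.009,"dz":0,"ax":0,"ay":0,"az":0},{"gripper":255,"dx":0,"dy":0,"dz":0,"ax":0,"ay":0,"az":0},{"gripper":255,"dx":0,"dy":0,"dz":0,"ax":0,"ay":0,"az":0}])

```text
t: 13.1
ee_pos: [631.4, -296.3, 210.3]
ee_rot: [-0.0, 0.214, 0.977, 0.0]
wrist_force: [0.2, 0.2, -0.3]
width: 27.9
gripper_force: 12.0
```

```bash
python3 - <<'E'
from h import *
p,d=snapshot("side");u,v=proj("side",[632,-297,130]).astype(int)
cv2.imwrite("pics/s4.png",cv2.resize(p[max(v-60,0):v+60,u-70:u+70,::-1],None,fx=5,fy=5,interpolation=2));s=manip.state();print(s["width"],s["ee_pos"],u,v)
E
```

```text
27.72678696566229 [ 631.47438657 -296.05750409  210.54711208] 313 235
```

View pics/s4.png

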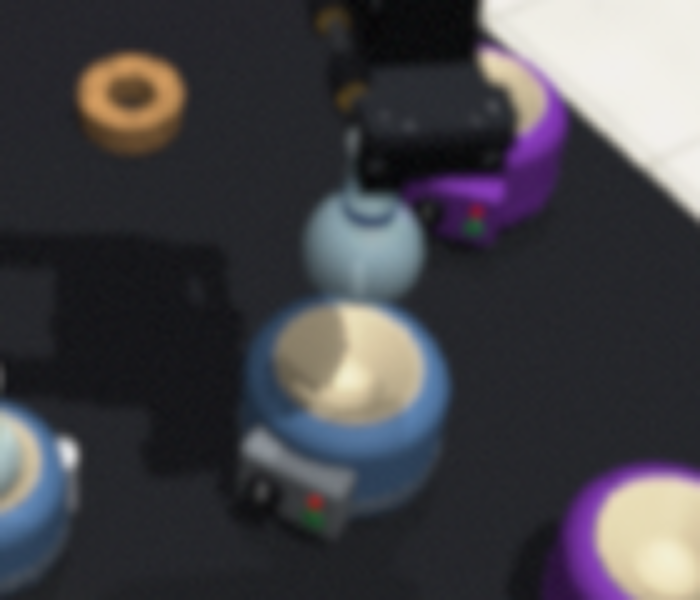

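The medium flask hangs upright at (364,245) above the blue medium mantle's mouth (350,362). I'll lower it.

Emit:
drive_tool(moves=[{"gripper":255,"dx":0,"dy":-0.001,"dz":-0.015,"ax":0,"ay":0,"az":0},{"gripper":255,"dx":0,"dy":0,"dz":-0.025,"ax":0,"ay":0,"az":0},{"gripper":255,"dx":0,"dy":0,"dz":-0.022,"ax":0,"ay":0,"az":0},{"gripper":255,"dx":0,"dy":0,"dz":-0.014,"ax":0,"ay":0,"az":0},{"gripper":255,"dx":0,"dy":0,"dz":-0.007,"ax":0,"ay":0,"az":0},{"gripper":255,"dx":0,"dy":0,"dz":-0.004,"ax":0,"ay":0,"az":0},{"gripper":255,"dx":0,"dy":0,"dz":-0.003,"ax":0,"ay":0,"az":0},{"gripper":255,"dx":0,"dy":0,"dz":0,"ax":0,"ay":0,"az":0},{"gripper":255,"dx":0,"dy":0,"dz":-0.001,"ax":0,"ay":0,"az":0},{"gripper":255,"dx":0,"dy":0,"dz":0,"ax":0,"ay":0,"az":0}])

```text
t: 14.15
ee_pos: [632.1, -298.2, 119.8]
ee_rot: [0.0, 0.214, 0.977, -0.0]
wrist_force: [0.1, -0.4, -1.8]
width: 27.9
gripper_force: 12.0
```

Emit:
drive_tool(moves=[{"gripper":255,"dx":0,"dy":0,"dz":-0.001,"ax":0,"ay":0,"az":0},{"gripper":255,"dx":0,"dy":0,"dz":0,"ax":0,"ay":0,"az":0},{"gripper":255,"dx":0,"dy":0,"dz":0,"ax":0,"ay":0,"az":0}])

```text
t: 14.45
ee_pos: [632.1, -298.2, 118.8]
ee_rot: [0.0, 0.214, 0.977, -0.0]
wrist_force: [-1.1, -0.4, 3.4]
width: 27.9
gripper_force: 12.0
```

Emit:
drive_tool(moves=[{"gripper":255,"dx":0,"dy":0,"dz":-0.0005,"ax":0,"ay":0,"az":0},{"gripper":180,"dx":0,"dy":0,"dz":0,"ax":0,"ay":0,"az":0},{"gripper":165,"dx":0,"dy":0,"dz":0,"ax":0,"ay":0,"az":0},{"gripper":130,"dx":0,"dy":0,"dz":0,"ax":0,"ay":0,"az":0},{"gripper":80,"dx":0,"dy":0,"dz":0,"ax":0,"ay":0,"az":0},{"gripper":20,"dx":0,"dy":0,"dz":0,"ax":0,"ay":0,"az":0},{"gripper":0,"dx":0,"dy":0,"dz":0,"ax":0,"ay":0,"az":0},{"gripper":0,"dx":0,"dy":0,"dz":0,"ax":0,"ay":0,"az":0}], force=3)

```text
t: 15.25
ee_pos: [631.9, -298.1, 117.8]
ee_rot: [-0.0, 0.214, 0.977, 0.0]
wrist_force: [-0.3, 0.4, -0.5]
width: 68.3
gripper_force: 0.0
```

Emit:
drive_tool(moves=[{"gripper":0,"dx":0,"dy":0,"dz":0.01,"ax":0,"ay":0,"az":0},{"gripper":0,"dx":0,"dy":0,"dz":0.035,"ax":0,"ay":0,"az":0},{"gripper":0,"dx":0,"dy":0,"dz":0.045,"ax":0,"ay":0,"az":0},{"gripper":0,"dx":0,"dy":0,"dz":0.04,"ax":0,"ay":0,"az":0},{"gripper":0,"dx":-0.015,"dy":0.043,"dz":0,"ax":0,"ay":0,"az":0},{"gripper":0,"dx":-0.015,"dy":0.043,"dz":0,"ax":0,"ay":0,"az":0},{"gripper":0,"dx":-0.015,"dy":0.043,"dz":0,"ax":0,"ay":0,"az":0},{"gripper":0,"dx":-0.015,"dy":0.043,"dz":0,"ax":0,"ay":0,"az":0},{"gripper":0,"dx":-0.015,"dy":0.043,"dz":0,"ax":0,"ay":0,"az":0},{"gripper":0,"dx":-0.015,"dy":0.043,"dz":0,"ax":0,"ay":0,"az":0},{"gripper":0,"dx":-0.015,"dy":0.043,"dz":0,"ax":0,"ay":0,"az":0},{"gripper":0,"dx":-0.015,"dy":0.043,"dz":0,"ax":0,"ay":0,"az":0},{"gripper":0,"dx":-0.015,"dy":0.043,"dz":0,"ax":0,"ay":0,"az":0},{"gripper":0,"dx":-0.015,"dy":0.043,"dz":0,"ax":0,"ay":0,"az":0},{"gripper":0,"dx":-0.015,"dy":0.043,"dz":0,"ax":0,"ay":0,"az":0},{"gripper":0,"dx":-0.015,"dy":0.043,"dz":0,"ax":0,"ay":0,"az":0},{"gripper":0,"dx":-0.015,"dy":0.043,"dz":0,"ax":0,"ay":0,"az":0},{"gripper":0,"dx":-0.015,"dy":0.043,"dz":0,"ax":0,"ay":0,"az":0},{"gripper":0,"dx":0,"dy":0,"dz":0,"ax":0,"ay":0,"az":0},{"gripper":0,"dx":0,"dy":0,"dz":0,"ax":0,"ay":0,"az":0}])

```text
t: 17.25
ee_pos: [421.5, 304.6, 248.4]
ee_rot: [0.0, 0.213, 0.977, 0.0]
wrist_force: [-0.8, 0.2, -0.0]
width: 95.2
gripper_force: 0.0
```

```bash
python3 - <<'E'
from h import *
p,d=snapshot("top");P=cloud("top",d)
for c,lo in(((417,-246,146),138),((632,-298,167),158)):
    u,v=proj("top",c).astype(int);q=P[v-15:v+15,u-15:u+15].reshape(-1,3);q=q[(q[:,2]>lo)&(q[:,2]<lo+17)]
    print(len(q),(q.min(0)+q.max(0))/2,np.ptp(q,axis=0))
p,d=snapshot("side");a=proj("side",[632,-298,120]).astype(int);b=proj("side",[421,304,150]).astype(int)
f=lambda c:cv2.resize(p[max(c[1]-50,0):max(c[1]-50,0)+100,c[0]-40:c[0]+40,::-1],None,fx=5,fy=5,interpolation=2)
cv2.imwrite("pics/s5.png",np.hstack([f(a),f(b)]));print(b)
E
```

```text
50 [ 417.07080896 -246.06507794  145.82503717] [23.4994333  26.49720761  9.73282108]
62 [ 630.27456597 -298.45634763  164.29567834] [28.70690271 29.79152291 12.51434204]
[167 143]
```

View pics/s5.png

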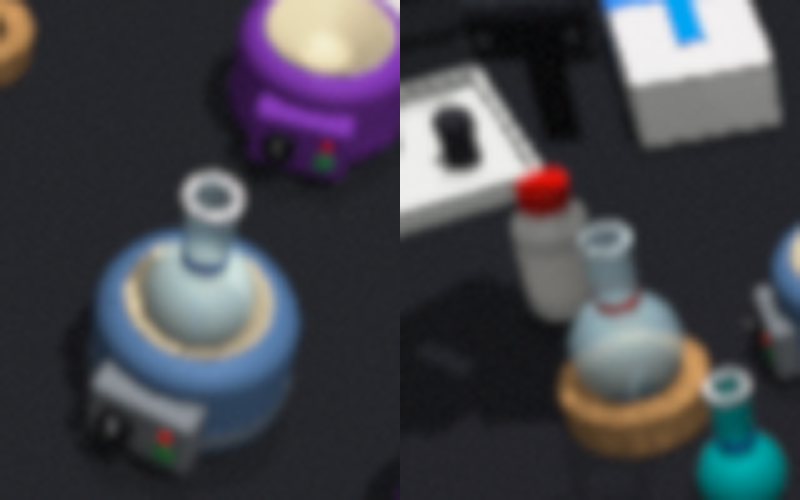

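The medium flask is seated upright (left crop, rim at (213,197)). The large flask with red tape has its rim at right crop (608,238). I'll check its rim position against both views before closing.

```bash
python3 - <<'E'
from h import *
f=np.load("pics/top0.npz");P=cloud("top",f["d"])
print(ray("side",(168.6-.4,140.6-.4),160))
for n,c in (("side",(168,140)),("top",(143,259))):
    p=snapshot("side")[0] if n=="side" else f["p"]
    hsv=cv2.cvtColor(p,cv2.COLOR_RGB2HSV);m=cv2.inRange(hsv,(0,0,195),(179,45,255))
    k=np.zeros_like(m);k[c[1]-11:c[1]+11,c[0]-11:c[0]+11]=255;m&=k
    pts=cv2.findNonZero(m);e=cv2.minAreaRect(pts);el=cv2.fitEllipse(cv2.convexHull(pts));print(n,len(pts),e[0],el[0],el[1],ray(n,el[0],160))
E
```

```text
[425.36246317 306.00358308 160.        ]Traceback (most recent call last):
  File "<stdin>", line 8, in <module>
cv2.error: OpenCV(4.12.0) /io/opencv/modules/imgproc/src/convhull.cpp:143: error: (-215:Assertion failed) total >= 0 && (depth == CV_32F || depth == CV_32S) in function 'convexHull'
```

The views give (425,306) and (422,304), so about (423,305). I'll shift 2 mm in x and go down to TCP z = 106.

Emit:
drive_tool(moves=[{"gripper":0,"dx":0.002,"dy":0.0005,"dz":-0.035,"ax":0,"ay":0,"az":0},{"gripper":0,"dx":0,"dy":0,"dz":-0.04,"ax":0,"ay":0,"az":0},{"gripper":40,"dx":0,"dy":0,"dz":-0.035,"ax":0,"ay":0,"az":0},{"gripper":60,"dx":0,"dy":0,"dz":-0.024,"ax":0,"ay":0,"az":0},{"gripper":90,"dx":0,"dy":0,"dz":-0.008,"ax":0,"ay":0,"az":0},{"gripper":120,"dx":0,"dy":0,"dz":0,"ax":0,"ay":0,"az":0},{"gripper":140,"dx":0,"dy":0,"dz":0,"ax":0,"ay":0,"az":0},{"gripper":150,"dx":0,"dy":0,"dz":0,"ax":0,"ay":0,"az":0},{"gripper":160,"dx":0,"dy":0,"dz":0,"ax":0,"ay":0,"az":0},{"gripper":170,"dx":0,"dy":0,"dz":0,"ax":0,"ay":0,"az":0},{"gripper":190,"dx":0,"dy":0,"dz":0,"ax":0,"ay":0,"az":0},{"gripper":255,"dx":0,"dy":0,"dz":0,"ax":0,"ay":0,"az":0},{"gripper":255,"dx":0,"dy":0,"dz":0,"ax":0,"ay":0,"az":0},{"gripper":255,"dx":0,"dy":0,"dz":0,"ax":0,"ay":0,"az":0},{"gripper":255,"dx":0,"dy":0,"dz":0,"ax":0,"ay":0,"az":0},{"gripper":255,"dx":0,"dy":0,"dz":0,"ax":0,"ay":0,"az":0}], force=18)

```text
t: 19.0
ee_pos: [424.2, 304.6, 106.2]
ee_rot: [0.0, 0.214, 0.977, 0.0]
wrist_force: [-0.5, -0.4, 6.0]
width: 33.7
gripper_force: 18.0
```

Emit:
drive_tool(moves=[{"gripper":255,"dx":0,"dy":0,"dz":0.008,"ax":0,"ay":0,"az":0},{"gripper":255,"dx":0,"dy":0,"dz":0.02,"ax":0,"ay":0,"az":0},{"gripper":255,"dx":0,"dy":0,"dz":0.03,"ax":0,"ay":0,"az":0},{"gripper":255,"dx":0,"dy":0,"dz":0.035,"ax":0,"ay":0,"az":0},{"gripper":255,"dx":0.004,"dy":0,"dz":0.027,"ax":0,"ay":0,"az":0},{"gripper":255,"dx":0.012,"dy":-0.001,"dz":0,"ax":0,"ay":0,"az":0},{"gripper":255,"dx":0.02,"dy":-0.002,"dz":0,"ax":0,"ay":0,"az":0},{"gripper":255,"dx":0.022,"dy":-0.002,"dz":0,"ax":0,"ay":0,"az":0},{"gripper":255,"dx":0.022,"dy":-0.002,"dz":0,"ax":0,"ay":0,"az":0},{"gripper":255,"dx":0.022,"dy":-0.002,"dz":0,"ax":0,"ay":0,"az":0},{"gripper":255,"dx":0.022,"dy":-0.002,"dz":0,"ax":0,"ay":0,"az":0},{"gripper":255,"dx":0.022,"dy":-0.002,"dz":0,"ax":0,"ay":0,"az":0},{"gripper":255,"dx":0.02,"dy":-0.002,"dz":0,"ax":0,"ay":0,"az":0},{"gripper":255,"dx":0.014,"dy":-0.002,"dz":0,"ax":0,"ay":0,"az":0},{"gripper":255,"dx":0.007,"dy":-0.001,"dz":0,"ax":0,"ay":0,"az":0},{"gripper":255,"dx":0,"dy":0,"dz":0,"ax":0,"ay":0,"az":0},{"gripper":255,"dx":0,"dy":0,"dz":0,"ax":0,"ay":0,"az":0},{"gripper":255,"dx":0,"dy":0,"dz":0,"ax":0,"ay":0,"az":0}])

```text
t: 20.8
ee_pos: [610.4, 286.6, 225.9]
ee_rot: [-0.0, 0.214, 0.977, -0.0]
wrist_force: [-0.0, 0.3, -1.3]
width: 33.7
gripper_force: 18.0
```

```bash
python3 - <<'E'
from h import *
p,d=snapshot("side");u,v=proj("side",[611,287,150]).astype(int);v0=max(v-60,0)
cv2.imwrite("pics/s6.png",cv2.resize(p[v0:v0+120,u-70:u+70,::-1],None,fx=5,fy=5,interpolation=2));s=manip.state();print(s["width"],s["ee_pos"],u,v0)
g=s["ee_pos"]
for P in((g[0],g[1],g[2]-45),(611.5,287,90)):print((proj("side",P)-[u-70,v0])*5)
E
```

```text
33.69315400379914 [610.42893525 286.66063736 226.02088955] 217 70
[348.16049451 266.10385565]
[359.96434547 365.78065685]
```

View pics/s6.png

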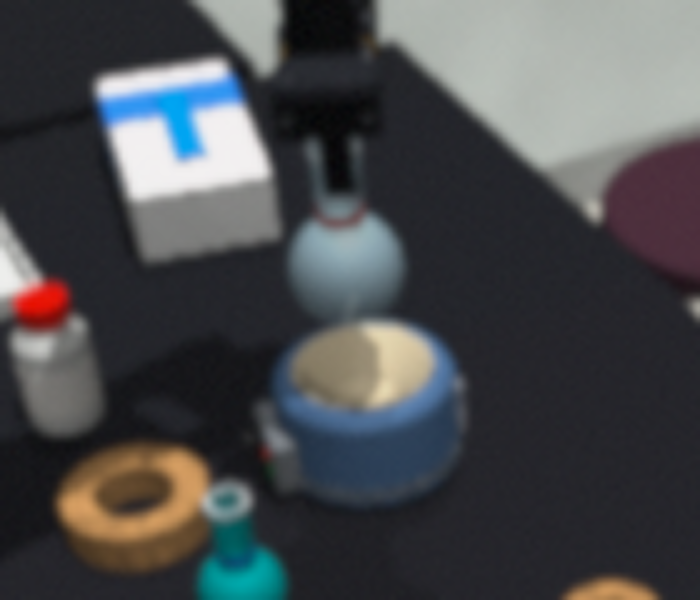

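The large flask is held upright at (347,265), as predicted, above the mouth at (362,365). I'll lower it to a seated TCP of about 144.

Emit:
drive_tool(moves=[{"gripper":255,"dx":0.001,"dy":0,"dz":-0.012,"ax":0,"ay":0,"az":0},{"gripper":255,"dx":0,"dy":0,"dz":-0.022,"ax":0,"ay":0,"az":0},{"gripper":255,"dx":0,"dy":0,"dz":-0.02,"ax":0,"ay":0,"az":0},{"gripper":255,"dx":0,"dy":0,"dz":-0.012,"ax":0,"ay":0,"az":0},{"gripper":255,"dx":0,"dy":0,"dz":-0.007,"ax":0,"ay":0,"az":0},{"gripper":255,"dx":0,"dy":0,"dz":-0.004,"ax":0,"ay":0,"az":0},{"gripper":255,"dx":0,"dy":0,"dz":-0.003,"ax":0,"ay":0,"az":0},{"gripper":255,"dx":0,"dy":0,"dz":0,"ax":0,"ay":0,"az":0},{"gripper":255,"dx":0,"dy":0,"dz":0,"ax":0,"ay":0,"az":0}])

```text
t: 21.75
ee_pos: [612.4, 286.5, 146.5]
ee_rot: [0.001, 0.214, 0.977, 0.0]
wrist_force: [0.9, -0.7, 0.1]
width: 33.7
gripper_force: 18.0
```

Emit:
drive_tool(moves=[{"gripper":255,"dx":0,"dy":0,"dz":-0.001,"ax":0,"ay":0,"az":0},{"gripper":255,"dx":0,"dy":0,"dz":-0.001,"ax":0,"ay":0,"az":0},{"gripper":255,"dx":0,"dy":0,"dz":0,"ax":0,"ay":0,"az":0},{"gripper":255,"dx":0,"dy":0,"dz":0,"ax":0,"ay":0,"az":0}])

```text
t: 22.15
ee_pos: [613.2, 286.3, 145.8]
ee_rot: [0.002, 0.214, 0.977, 0.001]
wrist_force: [2.3, -1.4, 8.7]
width: 33.5
gripper_force: 18.0
```

Contact came about 1.5 mm high, with a side push toward +x and -y. I'll comply by 2 mm that way and continue down.

Emit:
drive_tool(moves=[{"gripper":255,"dx":0.002,"dy":-0.001,"dz":0,"ax":0,"ay":0,"az":0},{"gripper":255,"dx":0,"dy":0,"dz":0,"ax":0,"ay":0,"az":0},{"gripper":255,"dx":0,"dy":0,"dz":0,"ax":0,"ay":0,"az":0}])

```text
t: 22.45
ee_pos: [614.3, 285.4, 144.7]
ee_rot: [0.001, 0.214, 0.977, 0.0]
wrist_force: [-1.1, -2.1, 5.9]
width: 33.9
gripper_force: 18.0
```

Emit:
drive_tool(moves=[{"gripper":255,"dx":0,"dy":-0.001,"dz":0,"ax":0,"ay":0,"az":0},{"gripper":255,"dx":0,"dy":0,"dz":0,"ax":0,"ay":0,"az":0},{"gripper":255,"dx":0,"dy":0,"dz":0,"ax":0,"ay":0,"az":0}])

```text
t: 22.75
ee_pos: [614.3, 285.0, 144.6]
ee_rot: [0.001, 0.214, 0.977, 0.001]
wrist_force: [-0.4, 2.3, 5.3]
width: 33.3
gripper_force: 18.0
```

Balanced and at the seated height. I'll release, rise and check.

Emit:
drive_tool(moves=[{"gripper":170,"dx":0,"dy":0,"dz":0,"ax":0,"ay":0,"az":0},{"gripper":150,"dx":0,"dy":0,"dz":0,"ax":0,"ay":0,"az":0},{"gripper":120,"dx":0,"dy":0,"dz":0,"ax":0,"ay":0,"az":0},{"gripper":70,"dx":0,"dy":0,"dz":0,"ax":0,"ay":0,"az":0},{"gripper":20,"dx":0,"dy":0,"dz":0,"ax":0,"ay":0,"az":0},{"gripper":0,"dx":0,"dy":0,"dz":0,"ax":0,"ay":0,"az":0},{"gripper":0,"dx":0,"dy":0,"dz":0,"ax":0,"ay":0,"az":0},{"gripper":0,"dx":0,"dy":0,"dz":0.01,"ax":0,"ay":0,"az":0},{"gripper":0,"dx":0,"dy":0,"dz":0.03,"ax":0,"ay":0,"az":0},{"gripper":0,"dx":0,"dy":0,"dz":0.04,"ax":0,"ay":0,"az":0},{"gripper":0,"dx":0,"dy":0,"dz":0.04,"ax":0,"ay":0,"az":0},{"gripper":0,"dx":-0.03,"dy":-0.03,"dz":0.02,"ax":0,"ay":0,"az":0},{"gripper":0,"dx":-0.03,"dy":-0.04,"dz":0,"ax":0,"ay":0,"az":0},{"gripper":0,"dx":-0.03,"dy":-0.04,"dz":0,"ax":0,"ay":0,"az":0},{"gripper":0,"dx":-0.02,"dy":-0.04,"dz":0,"ax":0,"ay":0,"az":0},{"gripper":0,"dx":0,"dy":-0.04,"dz":0,"ax":0,"ay":0,"az":0},{"gripper":0,"dx":0,"dy":0,"dz":0,"ax":0,"ay":0,"az":0},{"gripper":0,"dx":0,"dy":0,"dz":0,"ax":0,"ay":0,"az":0}], force=3)

```text
t: 24.55
ee_pos: [504.2, 93.9, 284.8]
ee_rot: [0.001, 0.215, 0.977, 0.0]
wrist_force: [-0.3, 0.8, -0.6]
width: 94.9
gripper_force: 0.0
```

```bash
python3 - <<'E'
from h import *
p,d=snapshot("top");P=cloud("top",d)
for c,lo in(((417,-246,146),138),((632,-298,167),158),((613,285,198),190)):
    u,v=proj("top",c).astype(int);q=P[v-15:v+15,u-15:u+15].reshape(-1,3);q=q[(q[:,2]>lo)&(q[:,2]<lo+17)]
    print(len(q),(q.min(0)+q.max(0))/2,np.ptp(q,axis=0))
p,_=snapshot("side")
cv2.imwrite("pics/s7.png",cv2.resize(p[80:320,120:440,::-1],None,fx=2.5,fy=2.5,interpolation=2))
E
```

```text
51 [ 417.10292211 -246.22465529  144.27985411] [23.54195394 26.93325842 12.18213894]
63 [ 630.46542979 -299.23377518  164.75015723] [28.1880656  29.88293202 13.46631157]
35 [611.89064481 294.75898445 196.47813776] [35.79217628 16.4050091  11.88440817]
```

View pics/s7.png

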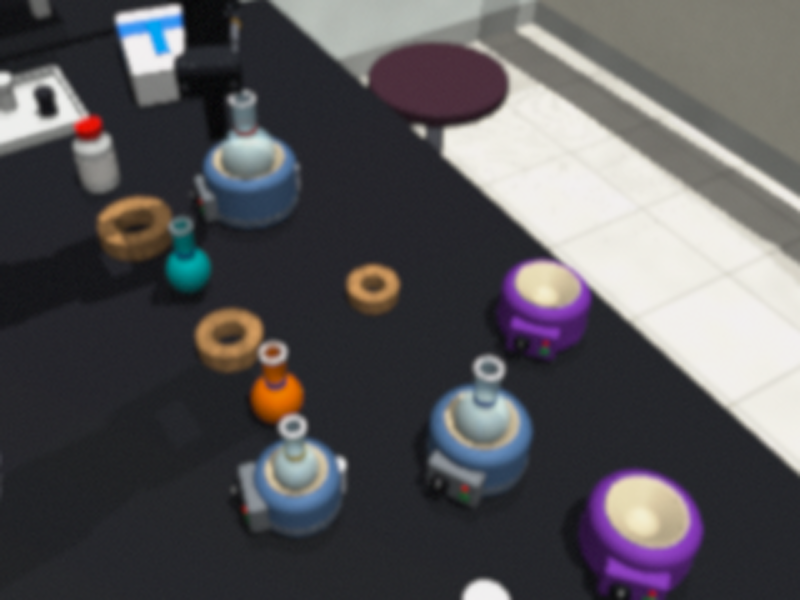

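All three flasks sit upright in their blue mantles, with rims at (242,100), (293,427) and (488,368). The gripper is clear and the bottle is still in place.

```bash
python3 -c "
from workcell import order
print(order.hand_in())"
```

```text
the job is handed in; nothing more can be done
None
```

I set all three flasks upright in their matching blue mantles and handed the job in at about 25 s; the hand-in returned no verdict, and the large flask's final position is less well checked because the arm partly hid it from the top camera.

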